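# Index the photometer's filter slide at its click stop

## Robot

A 7-joint arm with a two-finger parallel gripper is mounted at the origin on the work surface. World frame = base frame: x ahead of the robot, y to its left, z up, the work surface at z = 0. Lengths are in m, angles in degrees, forces in N, time in s.
With the tool pointing down it reaches from about 0.425 to 0.875 m from the base axis. Payload 4.7 kg.
Tool frame: the origin (TCP) lies midway between the tips of the shut fingers; the grasp point (between the pads) lies 19 mm behind it; y points along the fingers, x is the direction in which the jaws open and shut, and the axes are right-handed (so a half turn about y gives the same grasp; the last joint's range is limited). The gripper opens to 87 mm and grips with 3 to 60 N. Pads are 19 mm wide; open, the fingers measure 117 mm over their backs; the gripper's body (75 mm by 190 mm) begins 51 mm behind the grasp point.
Start: joints at [66.297, 18.392, -4.016, 83.108, 1.295, 78.541, -3.26], TCP at [0.27, -0.591, 0.223] pointing down, gripper open.
Joint ranges: [-163.93, 163.93], [-17.29, 119.83], [-79.2, 71.16], [3.27, 140.29], [-89.18, 269.18], [5.43, 117.66], [-154.24, 154.24]. Speed limits (degrees/s): [147.25, 147.25, 180, 180, 180, 180, 180].

## Interface

Orientations are given as [roll, pitch, yaw] about the fixed x, y, z axes, in that order (R = Rz(yaw) Ry(pitch) Rx(roll)).
In Python, from cell import env gives the robot as it stands.
- The arm moves only by the tool carry_out, never from a script. Its argument "targets" is a list of rows, each a list of 2 entries, a list of its own where there are three numbers: the shift along the tool's x, y, z in mm, then the turn, a rotation vector about the tool's x, y, z in degrees. A call has 1 to 12 rows; each row shifts and turns the commanded pose from where the row before left it, along the tool's axes as they then stand; what a row does not reach is not made up. A row lasts 1/10 s, in which the tool goes at most 50 mm and 8.59 degrees, less where a joint would pass 70% of its speed; a pose out of reach is approached as far as the arm can. A call with a gripper value outside its range is refused whole. "jaw" is the opening, from 0 (shut) to 1 (fully open), set as the call begins (left out, the last holds). The fingers move at their own pace and stop on an object; "squeeze" is the grip in N (left out, the last holds). Time passes only in rows, so rows that do not move let the fingers close. It gives the time, the measured TCP pose, the force and the opening at its end, in the units of the state.
- env.get_obs(): the state, without advancing time (a new reading comes with each control period).
- env.read_camera(name): name is "scene" or "top" or "wrist"; returns the picture (480x640x3 uint8, red, green, blue); there is no depth.
- env.get_calibration(name): a dict with "fx", "fy", "cx", "cy" (pixels), "D" ([k1, k2, p1, p2, k3] as OpenCV has them; the pictures are not rectified), "R" (3x3) and "t" (3): a world point X has camera coordinates R X + t; the wrist camera has in their place "hand_eye" (4x4, takes a point from camera to tool coordinates, whose origin is the TCP and whose axes are the tool frame's). Camera axes: x right, y down, z forward; pixel columns grow to the right and rows downward; lengths in m; the calibration is good to about 2 mm. A picture is of the moment at which its call begins: read the wrist's pose just before it. get_calibration takes no time and is no camera call.
- env.sign_off(): hands the job in, once; it reports no verdict.
Trained networks look in the newest picture that a camera, given by its name, has taken for a name from the list of things; names that differ only in an ending like _2 or _b are one class to them, and where a whole thing is asked for, a point or a joint stands for the part that bears it (a point fixed in the world has none). Each returns a list of dicts, best first, with "p" (0 to 1); they miss things now and then, are a little off and sometimes report something else, mostly with a low value. They report only what shows in the picture. A call takes as long as a camera call.
- env.outline_of(camera, label): "mask" (480x640 bool, what is visible of it) and "xy" ([column, row] in pixels, amid what is visible of it).
The state is a dict: "time_s": time; "qpos": joint angles; "joint_velocities": joint speeds; "effort": joint torques, N m; "tool_pos": TCP position; "tool_rot": TCP orientation; "force": force on the tool from outside, world axes, zero at the start; "wrist_torque": the same for the moment, N m; "grip_width": finger opening in m.
Only numpy, scipy, OpenCV 4.12 (cv2) and the standard library are available. Lean on these libraries where they do the work, as an engineer would, in place of code of your own. Each camera call takes 0.05 s, during which the arm holds its last target.

## Task

On the soil-lab bench, pull the photometer's drawer fully open by its handle, then grip the orange tab of the filter slide inside and slide it along its rail, away from the end where it stands, until you feel it click into its notch. Do not let go: finish holding the tab firmly pinched between the fingers, with the slide resting in the notch and the drawer still open, for the reading to be taken. Leave the labware around and on top of the instrument where it stands.

Things in the scene. Friction and masses are not known exactly. Their poses are not given: they have to be found in the camera images.
- photometer: Filter photometer: low white box fixed to the bench, 260 (x) x 280 (y) x 130 mm high, a dark display on top. Origin: centre of its underside, on the bench; z up. Its front, with the blue drawer front, faces its own -x (towards the robot). Its place varies by some 10 cm, its yaw by up to 0.22 rad. Its x runs along the drawer's travel, its y along the rail in the drawer.
- drawer (a joint): Travel (m) of the photometer's only drawer along the photometer's -x: 0 shut, 0.16 fully open at its stop; starts shut or up to 0.015 ajar. About 2 N of friction; it stays where it is left. Blue front 274 mm wide, 15 thick, top edge 116 mm above the bench; side walls up to 56 mm above the bench, 123 mm either side of the middle.
- drawer_handle (a point): Middle of the drawer's steel bar handle: a round bar 11 mm thick and 120 mm long, parallel to the photometer's y, its axis 35 mm clear of the blue front and 92 mm above the bench (38 mm below the photometer's top). Nothing above or below it. Moves with the drawer.
- filter_slide (a joint): Travel (m) of the filter slide along its rail in the photometer's +y direction: 0 and 0.12 are the rail's ends; starts at 0 to 0.02. It takes about 2 N to slide and stays where it is left. A sprung ball under it rides on a strip with one notch, at a travel between 0.055 and 0.095, different every time.
- grip_tab: Orange grip tab on the filter slide. Origin: middle of its top edge, 104 mm above the bench; axes as the photometer's. The tab is upright, 26 mm along the photometer's x, 12 mm along its y (grip across the 12 mm), 44 mm high, on a black body 56 (x) x 50 (y) mm whose top is 62 mm above the bench. Hidden under the housing's top while the drawer is shut; 87 mm in front of it when fully open.
- rail_mid (a point): A point on the drawer floor under the rail, midway along it (slide travel 0.06), 73 mm behind the drawer front's outer face. A yellow tick 3 mm wide on the floor, on the robot's side of the rail, marks the notch: there the tab's middle is in line with it (the slide's body hides it when near). A plate with an amber filter reaches 73 mm from the tab's middle towards +x, 56 mm above the bench.
- detent_ball (a joint): Drop (m) of the sprung ball hidden in the slide: about 0.0005 riding on the strip, 0.003 in the notch, 0.002 about 2 mm off it. It drops over the last 5 mm before the notch, drawing the slide on with up to 4 N; then a push along the rail of some 9 N drives the slide out either way, and beyond the notch it runs freely to the rail's end. A steady push above 5 N along it means notch or end.
- beaker_a: Bystander, to be left alone. Empty white plastic beaker, 68 mm across, 85 mm high. Origin: centre of its underside.
- beaker_b: Bystander, to be left alone. Empty white plastic beaker, 68 mm across, 85 mm high. Origin: centre of its underside.
- funnel_a: Bystander, to be left alone. White plastic funnel standing mouth down, 64 mm across at the foot, 85 mm high. Origin: centre of its underside.
- funnel_b: Bystander, to be left alone. White plastic funnel standing mouth down, 64 mm across at the foot, 85 mm high. Origin: centre of its underside.
- reagent_jar: Bystander, to be left alone. Amber reagent jar with a blue cap, 60 mm across, 85 mm high. Origin: centre of its underside.
- cuvette_rack: Bystander, to be left alone. Blue block with clear cuvettes, 100 x 50 mm, 42 mm high. Origin: centre of its underside.
- check_disc: Bystander, to be left alone. Steel check disc, 40 mm across, 12 mm thick, lying on top of the photometer near its +y side. Origin: centre of its underside.

How it is judged:
By the outcome, as a careful person would: the job done as asked, in the order asked, and still so for the second after the job is handed in, while the arm keeps its last pose, push and grip.
It also fails if it takes over 56 s, if anything falls off the work surface, if the arm or the gripper's body presses on something with over 40 N, if the wrist force passes 120 N, or if a joint passes its speed limit or range.

## Working session

There is one attempt and no reset: what is moved stays moved. The work goes in short steps, Python scripts to look and compute and a tool call to move; the robot and the scene stay as the last step left them, time stands still between calls to the robot, and variables do not carry over. Pictures are saved under pics/ and viewed, and the job is handed in when it is done.

Besides the shell and the picture viewer there is one more tool, called after "Request:" as name(argument=value, ...) on one line, values as JSON. carry_out: Moves the arm, as the interface text tells. Its arguments: {"type":"object","properties":{"targets":{"type":"array","items":{"type":"array"}},"jaw":{"type":"number"},"squeeze":{"type":"number"}},"required":["targets"]}

```bash
ls; mkdir -p pics; cat > h.py <<'E'
import numpy as np, cv2
from cell import env
def save(n,f):
    im=env.read_camera(n); cv2.imwrite(f,im[:,:,::-1]); return im
E
python3 - <<'E'
from h import *
o=env.get_obs()
for k,v in o.items(): print(k,np.round(v,4))
for n in("scene","top","wrist"):
    c=env.get_calibration(n); print(n,{k:np.round(v,4).tolist() for k,v in c.items()})
save("scene","pics/s0.png"); save("top","pics/t0.png")
for l in("photometer","drawer_handle","drawer"):
    for r in env.outline_of("top",l): print(l,r["p"],r["xy"],r["mask"].sum())
E
```

```text
pics
time_s 0.0
qpos [66.2965 18.4372 -4.0165 83.1754  1.297  78.5406 -3.2606]
joint_velocities [-0.0494 -0.0428 -0.046   0.0371 -0.0227 -0.0271 -0.1587]
effort [-5.00000e-04 -4.91291e+01 -4.04100e-01 -3.12528e+01 -6.39000e-02
  4.39000e-02  2.00000e-04]
tool_pos [ 0.2694 -0.5909  0.2215]
tool_rot [-90.0075   0.1079 -65.486 ]
force [0.3233 0.3618 0.6116]
wrist_torque [ 0.0452  0.0032 -0.0105]
grip_width 0.087
scene {'fx': 489.9947, 'fy': 489.9947, 'cx': 322.0031, 'cy': 241.4927, 'D': [-0.1351, 0.0, 0.0, 0.0, 0.0], 'R': [[0.3707, 0.9287, 0.0049], [0.5885, -0.2308, -0.7749], [-0.7185, 0.2901, -0.6321]], 't': [-0.2024, -0.2647, 1.6842]}
top {'fx': 586.2951, 'fy': 586.2951, 'cx': 323.4615, 'cy': 239.2483, 'D': [0.0157, 0.0, 0.0, 0.0, 0.0], 'R': [[0.0245, -0.9996, -0.0103], [-0.9901, -0.0229, -0.1384], [0.1381, 0.0136, -0.9903]], 't': [-0.0114, 0.5991, 1.1111]}
wrist {'fx': 400.073, 'fy': 400.073, 'cx': 325.72, 'cy': 241.6938, 'D': [-0.047, 0.0, 0.0, 0.0, 0.0], 'hand_eye': [[1.0, 0.0005, -0.0011, 0.001], [0.0012, -0.2776, 0.9607, -0.1624], [0.0002, -0.9607, -0.2776, 0.0761], [0.0, 0.0, 0.0, 1.0]]}
photometer 0.77 [289.7, 159.2] 21755
drawer_handle 0.66 [274.9, 225.6] 2870
drawer_handle 0.49 [139.9, 307.1] 793
drawer 0.62 [273.0, 223.4] 2787
```

View pics/t0.png

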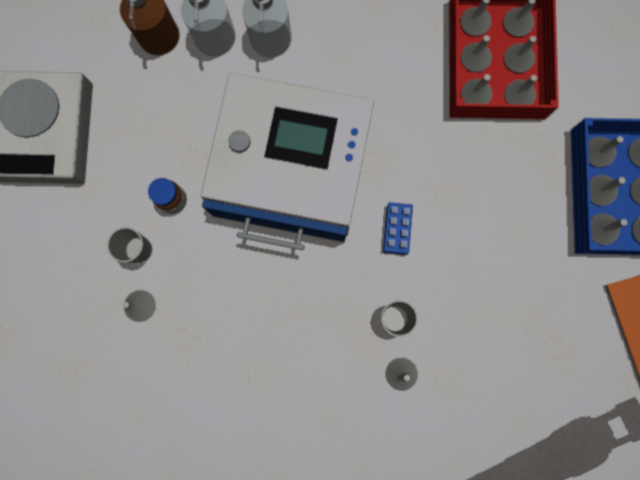

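View pics/s0.png

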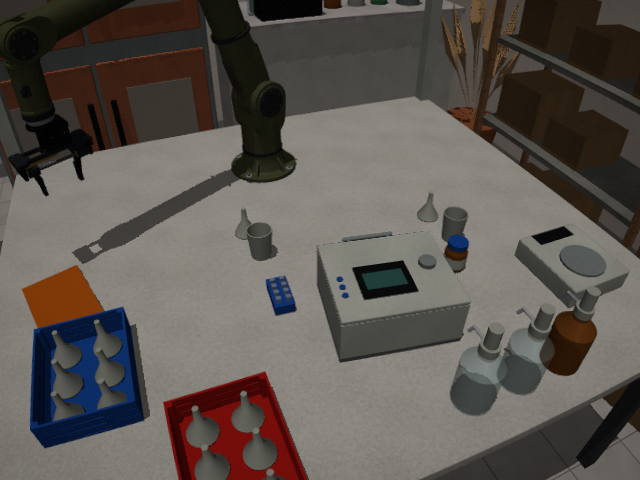

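The top view shows the photometer (housing corners near (230,74), (373,98), (350,225), (205,196)) with the handle bar from (240,237) to (303,248). Zooming in to measure.

```bash
cat >> h.py <<'E'
def ray(n,uv,T=None):
    c=env.get_calibration(n); K=np.array([[c["fx"],0,c["cx"]],[0,c["fy"],c["cy"]],[0,0,1.]])
    p=cv2.undistortPoints(np.array(uv,float).reshape(-1,1,2),K,np.array(c["D"],float)).reshape(-1,2)
    d=np.c_[p,np.ones(len(p))]
    if n=="wrist":
        M=T@np.array(c["hand_eye"]); return M[:3,3],d@M[:3,:3].T
    R=np.array(c["R"]);t=np.array(c["t"]); return -R.T@t,d@R
def onz(n,uv,z,T=None):
    o,d=ray(n,uv,T); return o+d*((z-o[2])/d[:,2])[:,None]
def proj(n,X,T=None):
    c=env.get_calibration(n); K=np.array([[c["fx"],0,c["cx"]],[0,c["fy"],c["cy"]],[0,0,1.]])
    if n=="wrist":
        M=np.linalg.inv(T@np.array(c["hand_eye"])); R,t=M[:3,:3],M[:3,3]
    else: R=np.array(c["R"]);t=np.array(c["t"])
    return cv2.projectPoints(np.array(X,float).reshape(-1,1,3),cv2.Rodrigues(R)[0],t,K,np.array(c["D"],float))[0].reshape(-1,2)
def tool():
    from scipy.spatial.transform import Rotation as Ro
    o=env.get_obs(); T=np.eye(4); T[:3,:3]=Ro.from_euler("xyz",o["tool_rot"],degrees=True).as_matrix(); T[:3,3]=o["tool_pos"]; return T
E
python3 - <<'E'
from h import *
im=cv2.imread("pics/t0.png")
cv2.imwrite("pics/t0z.png",cv2.resize(im[60:260,190:390],None,fx=3,fy=3,interpolation=cv2.INTER_CUBIC))
print(onz("top",[(230,74),(373,98),(350,225),(205,196)],.13).round(4))
print(onz("top",[(240,237),(303,248)],.092).round(4))
print(tool().round(3))
E
```

```text
[[ 0.8978  0.1858  0.13  ]
 [ 0.8562 -0.0846  0.13  ]
 [ 0.6142 -0.046   0.13  ]
 [ 0.662   0.221   0.13  ]]
[[0.5929 0.1594 0.092 ]
 [0.5748 0.0401 0.092 ]]
[[ 0.415 -0.     0.91   0.27 ]
 [-0.91   0.001  0.415 -0.591]
 [-0.001 -1.    -0.     0.222]
 [ 0.     0.     0.     1.   ]]
```

View pics/t0z.png

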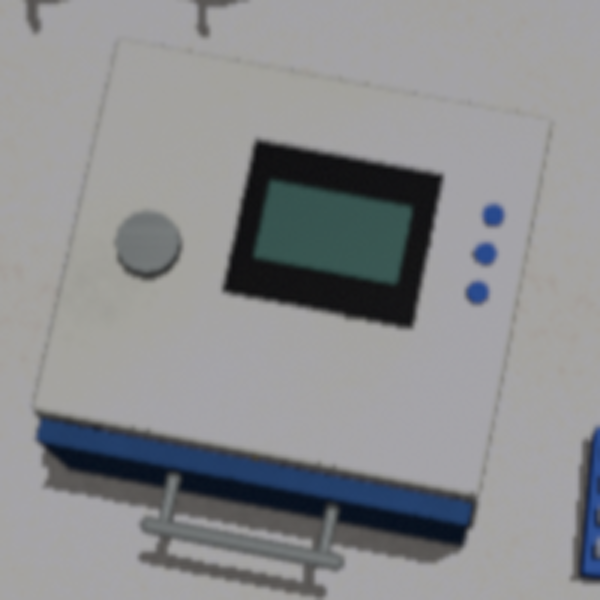

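```bash
python3 - <<'E'
from h import *
P=onz("top",[(202,197),(348.7,225.3),(229.3,72.7),(374,100.3)],.13)[:,:2]
L=np.array([[-.13,.14],[-.13,-.14],[.13,.14],[.13,-.14]])
c=P.mean(0);A=P-c; H=L.T@A; U,S,V=np.linalg.svd(H);R=V.T@U.T
yaw=np.degrees(np.arctan2(R[1,0],R[0,0])); print("centre",c,"yaw",yaw, "res",(A-L@R.T).round(4).tolist())
h=onz("top",[(238.3,235),(303.3,247.3)],.092)[:,:2]; m=h.mean(0)
print("handle",h.round(4),m,"local",R.T@(m-c), "yaw",np.degrees(np.arctan2(*(h[0]-h[1])[::-1]))-90)
print("shut-handle", )
E
```

```text
centre [0.75641584 0.07087631] yaw -9.833250821997503 res [[0.0078, -0.0046], [0.0092, 0.0012], [-0.0081, 0.0006], [-0.0089, 0.0028]]
handle [[0.5966 0.1627]
 [0.5761 0.0396]] [0.58634379 0.10117214] local [-0.17274748  0.00080562] yaw -9.453058832465516
shut-handle
```

```bash
cat >> h.py <<'E'
def plan(target,yaw,n,nt=None,p0=None,yaw0=None):
    """tool stays pointing down; tool x at world yaw; rows in mm / deg about tool y; nt rows carry the turn"""
    T=tool(); p=T[:3,3].copy() if p0 is None else np.array(p0,float); y=np.degrees(np.arctan2(T[1,0],T[0,0])) if yaw0 is None else yaw0
    nt=nt or n; dt=-(yaw-y)/nt
    for i in range(n):
        r=np.radians(y); X=np.array([np.cos(r),np.sin(r),0]); Z=np.array([-np.sin(r),np.cos(r),0]); 
        d=(np.array(target)-p)/(n-i)
        s=np.round([d@X*1000,-d[2]*1000,d@Z*1000]); t=np.round(dt,1) if i<nt else 0
        print([s.tolist(),[0,float(t),0]],end=",")
        p=p+(s[0]*X-s[1]*np.array([0,0,1])+s[2]*Z)/1000; y-=t
    print("\nend",p.round(4),round(y,2))
E
python3 - <<'E'
from h import *
T=tool(); print(T[:3,2])
plan([.586,.101,.25],-9.5,18,7,p0=[.27,-.591,.223],yaw0=-65.5)
E
```

```text
[ 9.09887801e-01  4.14854418e-01 -2.71662022e-05]
[[-28.0, -1.0, 32.0], [0, -8.0, 0]],[[-23.0, -2.0, 35.0], [0, -8.0, 0]],[[-18.0, -1.0, 38.0], [0, -8.0, 0]],[[-12.0, -2.0, 40.0], [0, -8.0, 0]],[[-7.0, -1.0, 42.0], [0, -8.0, 0]],[[-1.0, -2.0, 42.0], [0, -8.0, 0]],[[5.0, -1.0, 42.0], [0, -8.0, 0]],[[11.0, -2.0, 41.0], [0, 0.0, 0]],[[11.0, -1.0, 41.0], [0, 0.0, 0]],[[11.0, -2.0, 41.0], [0, 0.0, 0]],[[11.0, -1.0, 41.0], [0, 0.0, 0]],[[11.0, -2.0, 41.0], [0, 0.0, 0]],[[11.0, -1.0, 41.0], [0, 0.0, 0]],[[11.0, -2.0, 41.0], [0, 0.0, 0]],[[11.0, -1.0, 41.0], [0, 0.0, 0]],[[11.0, -2.0, 40.0], [0, 0.0, 0]],[[12.0, -1.0, 41.0], [0, 0.0, 0]],[[11.0, -2.0, 40.0], [0, 0.0, 0]],
end [0.5857 0.1007 0.25  ] -9.5
```

Request:
carry_out(targets=[[[-28, -1, 32], [0, -8, 0]], [[-23, -2, 35], [0, -8, 0]], [[-18, -1, 38], [0, -8, 0]], [[-12, -2, 40], [0, -8, 0]], [[-7, -1, 42], [0, -8, 0]], [[-1, -2, 42], [0, -8, 0]], [[5, -1, 42], [0, -8, 0]], [[11, -2, 41], [0, 0, 0]], [[11, -1, 41], [0, 0, 0]], [[11, -2, 41], [0, 0, 0]], [[11, -1, 41], [0, 0, 0]], [[11, -2, 41], [0, 0, 0]]], jaw=0.36)

```text
time_s: 1.45
tool_pos: [0.4793, -0.1277, 0.2407]
tool_rot: [-90.0, -0.0, -9.5]
force: [0.5, 0.1, -0.2]
grip_width: 0.0313
```

Request:
carry_out(targets=[[[11, -1, 41], [0, 0, 0]], [[11, -2, 41], [0, 0, 0]], [[11, -1, 41], [0, 0, 0]], [[11, -2, 40], [0, 0, 0]], [[12, -1, 41], [0, 0, 0]], [[11, -2, 40], [0, 0, 0]], [[0, 0, 0], [0, 0, 0]], [[0, 0, 0], [0, 0, 0]]])

```text
time_s: 2.25
tool_pos: [0.585, 0.1015, 0.2491]
tool_rot: [-90.0, 0.1, -9.3]
force: [-0.1, -0.6, -0.3]
grip_width: 0.0313
```

```bash
python3 - <<'E'
from h import *
o=env.get_obs(); print(o["time_s"],o["tool_pos"],o["tool_rot"],o["force"],o["grip_width"],o["qpos"].round(1) if hasattr(o["qpos"],"round") else o["qpos"])
T=tool(); np.save("T1.npy",T); save("wrist","pics/w1.png")
for r in env.outline_of("wrist","drawer_handle"):
    m=r["mask"].astype(np.uint8); print(r["p"],r["xy"],m.sum()); print(cv2.boundingRect(m))
E
```

```text
2.25 [0.58504462 0.10146686 0.24914166] [-8.99941644e+01  5.18415905e-02 -9.33603148e+00] [-0.12512132 -0.59780219 -0.30701539] 0.031332130475829174 [ 23.5  15.2 -43.   88.   10.4  80.9 -29.5]
0.57 [378.9, 173.3] 11697
(323, 30, 85, 274)
```

View pics/w1.png

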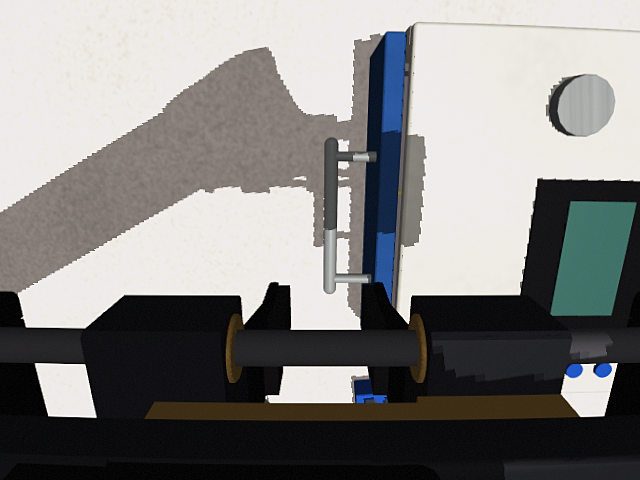

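The wrist view shows the whole handle bar, axis from about (331,143) to (330,288); the fingers are below it in the picture, blue front top edge at column ~390–405.

```bash
python3 - <<'E'
from h import *
T=np.load("T1.npy")
h=onz("wrist",[(331,142),(330,288)],.092,T);print("handle",h.round(4),h.mean(0).round(4),np.linalg.norm(h[0]-h[1]),"yaw",np.degrees(np.arctan2(*(h[0]-h[1])[:2][::-1]))-90)
e=onz("wrist",[(414,25),(400,300)],.13,T);print(e.round(4),np.degrees(np.arctan2(*(e[0]-e[1])[:2][::-1]))-90)
b=onz("wrist",[(386,33),(376,293)],.116,T);print(b.round(4))
E
```

```text
handle [[0.5996 0.1639 0.092 ]
 [0.5794 0.0435 0.092 ]] [0.5895 0.1037 0.092 ] 0.12214208742317599 yaw -9.5256426618743
[[0.6638 0.2296 0.13  ]
 [0.633  0.0407 0.13  ]] -9.270672686874633
[[0.6477 0.2302 0.116 ]
 [0.6164 0.0432 0.116 ]]
```

Request:
carry_out(targets=[[[4, 10, 3], [0, 0, 0]], [[0, 40, 0], [0, 0, 0]], [[0, 40, 0], [0, 0, 0]], [[0, 40, 0], [0, 0, 0]], [[0, 30, 0], [0, 0, 0]], [[0, 12, 0], [0, 0, 0]], [[0, 0, 0], [0, 0, 0]], [[0, 0, 0], [0, 0, 0]]])

```text
time_s: 3.15
tool_pos: [0.5907, 0.1025, 0.0788]
tool_rot: [-90.0, -0.1, -9.5]
force: [-0.8, 0.5, 0.3]
grip_width: 0.0314
```

Request:
carry_out(targets=[[[0, 0, 0], [0, 0, 0]], [[0, 0, 0], [0, 0, 0]], [[0, 0, 0], [0, 0, 0]], [[0, 0, 0], [0, 0, 0]]], jaw=0, squeeze=30)

```text
time_s: 3.55
tool_pos: [0.5898, 0.1028, 0.0783]
tool_rot: [-90.0, -0.0, -9.5]
force: [-1.9, 0.5, 3.5]
grip_width: 0.0097
```

Request:
carry_out(targets=[[[-6, 0, 0], [0, 0, 0]], [[-14, 0, 0], [0, 0, 0]], [[-20, 0, 0], [0, 0, 0]], [[-20, 0, 0], [0, 0, 0]], [[-20, 0, 0], [0, 0, 0]], [[-20, 0, 0], [0, 0, 0]], [[-20, 0, 0], [0, 0, 0]], [[-20, 0, 0], [0, 0, 0]], [[-10, 0, 0], [0, 0, 0]], [[0, 0, 0], [0, 0, 0]]])

```text
time_s: 4.55
tool_pos: [0.44, 0.1288, 0.0783]
tool_rot: [-90.0, 0.0, -9.4]
force: [-1.9, 2.5, 4.9]
grip_width: 0.0096
```

Request:
carry_out(targets=[[[-4, 0, 0], [0, 0, 0]], [[-3, 0, 0], [0, 0, 0]], [[-2, 0, 0], [0, 0, 0]], [[0, 0, 0], [0, 0, 0]], [[0, 0, 0], [0, 0, 0]]])

```text
time_s: 5.05
tool_pos: [0.4333, 0.13, 0.0782]
tool_rot: [-89.9, -0.0, -9.5]
force: [0.5, 4.1, 7.2]
grip_width: 0.0101
```

Request:
carry_out(targets=[[[-2, 0, 0], [0, 0, 0]], [[-2, 0, 0], [0, 0, 0]], [[0, 0, 0], [0, 0, 0]]])

```text
time_s: 5.35
tool_pos: [0.4324, 0.1302, 0.0783]
tool_rot: [-89.8, -0.4, -9.5]
force: [10.6, 4.9, -3.7]
grip_width: 0.01
```

Request:
carry_out(targets=[[[0, 0, 0], [0, 0, 0]], [[0, 0, 0], [0, 0, 0]], [[0, 0, 0], [0, 0, 0]], [[0, 0, 0], [0, 0, 0]]], jaw=0.36)

```text
time_s: 5.75
tool_pos: [0.4276, 0.1286, 0.0767]
tool_rot: [-90.1, 0.2, -9.5]
force: [-0.4, -0.3, -0.6]
grip_width: 0.0292
```

Request:
carry_out(targets=[[[0, -10, 0], [0, 0, 0]], [[0, -25, 0], [0, 0, 0]], [[0, -40, 0], [0, 0, 0]], [[0, -40, 0], [0, 0, 0]], [[0, -40, 0], [0, 0, 0]], [[0, -10, 0], [0, 0, 0]], [[0, 0, 0], [0, 0, 0]]])

```text
time_s: 6.45
tool_pos: [0.4298, 0.1297, 0.2445]
tool_rot: [-90.0, -0.2, -9.5]
force: [0.3, -0.3, -0.8]
grip_width: 0.031
```

```bash
python3 - <<'E'
from h import *
save("top","pics/t1.png"); o=env.get_obs(); print(o["time_s"],o["qpos"],tool()[:3,3])
plan([.533,.085,.25],80.5,11)
E
```

```text
6.5 [ 28.58913477  -7.53048661 -44.25571751 107.02787618  -5.31551801
  78.40983826 -23.84100788] [0.42879877 0.12941291 0.24263774]
[[10.0, -1.0, -2.0], [0, -8.2, 0]],[[10.0, -1.0, -4.0], [0, -8.2, 0]],[[9.0, -1.0, -5.0], [0, -8.2, 0]],[[8.0, -1.0, -6.0], [0, -8.2, 0]],[[7.0, -0.0, -8.0], [0, -8.2, 0]],[[6.0, -1.0, -8.0], [0, -8.2, 0]],[[5.0, -0.0, -9.0], [0, -8.2, 0]],[[3.0, -1.0, -10.0], [0, -8.2, 0]],[[2.0, -0.0, -10.0], [0, -8.2, 0]],[[0.0, -1.0, -10.0], [0, -8.2, 0]],[[-1.0, -0.0, -10.0], [0, -8.2, 0]],
end [0.5326 0.0853 0.2496] 80.71
```

View pics/t1.png

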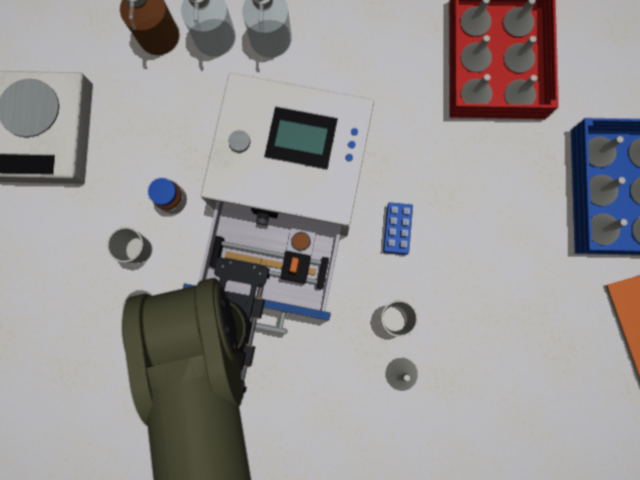

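Drawer is open; orange tab on its black body at about (294,264), amber filter behind it; bystanders unmoved. Turning the gripper to look from the robot side.

Request:
carry_out(targets=[[[10, -1, -2], [0, -8.2, 0]], [[10, -1, -4], [0, -8.2, 0]], [[9, -1, -5], [0, -8.2, 0]], [[8, -1, -6], [0, -8.2, 0]], [[7, 0, -8], [0, -8.2, 0]], [[6, -1, -8], [0, -8.2, 0]], [[5, 0, -9], [0, -8.2, 0]], [[3, -1, -10], [0, -8.2, 0]], [[2, 0, -10], [0, -8.2, 0]], [[0, -1, -10], [0, -8.2, 0]], [[-1, 0, -10], [0, -8, 0]], [[0, 0, 0], [0, 0, 0]]], jaw=0.55)

```text
time_s: 7.7
tool_pos: [0.5323, 0.0844, 0.247]
tool_rot: [-89.8, 0.0, 80.5]
force: [-0.3, -0.3, -0.3]
grip_width: 0.0482
```

```bash
python3 - <<'E'
from h import *
o=env.get_obs(); print(o["time_s"],o["qpos"],o["tool_rot"],o["tool_pos"])
T=tool(); np.save("T2.npy",T); save("wrist","pics/w2.png"); save("top","pics/t2.png")
for c in("wrist","top"):
  for r in env.outline_of(c,"grip_tab"): 
    m=r["mask"].astype(np.uint8); print(c,r["p"],r["xy"],m.sum(),cv2.boundingRect(m))
E
```

```text
7.7 [ 27.80543667   7.40715915 -42.82289409  95.46663543   5.02604587
  79.35744356  64.75596868] [-8.97542565e+01  1.44590761e-02  8.04847322e+01] [0.53225715 0.08443746 0.24701098]
wrist 0.81 [299.1, 239.4] 660 (288, 221, 18, 42)
```

View pics/w2.png

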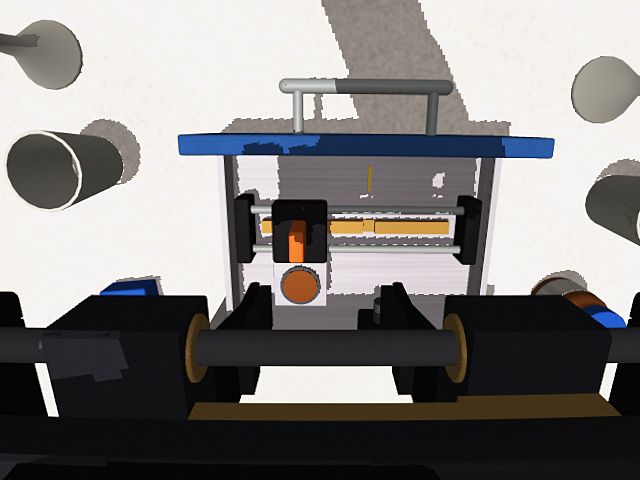

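Wrist view: tab at about (298,240) on the slide at the rail's -y (left in picture) end, tick at (370,178) on the floor, notch break in the strip at about (370,225). Zooming.

```bash
python3 - <<'E'
from h import *
im=cv2.imread("pics/w2.png")
cv2.imwrite("pics/w2z.png",cv2.resize(im[150:320,220:400],None,fx=4,fy=3.5,interpolation=cv2.INTER_CUBIC)[:600])
T=np.load("T2.npy")
hd=onz("wrist",[(282,87),(451,87)],.092,T); print("handle",hd.mean(0).round(4),np.degrees(np.arctan2(*(hd[1]-hd[0])[:2][::-1]))-90,np.linalg.norm(hd[1]-hd[0]))
yw=np.radians(-9.5); n=np.array([np.cos(yw),np.sin(yw)]); m=np.array([-n[1],n[0]]); h0=hd.mean(0)[:2]
loc=lambda P:[((p[:2]-h0)@n*1000).round(1).item().__str__()+","+((p[:2]-h0)@m*1000).round(1).item().__str__() for p in P]
for z in (.01,.02,.03): print(z,"tick",loc(onz("wrist",[(370,166),(370,190)],z,T)))
print("tabtop",loc(onz("wrist",[(298,221),(298,240),(298,262)],.104,T)))
print("front",loc(onz("wrist",[(180,135),(553,138)],.116,T)))
E
```

```text
handle [0.4332 0.1317 0.092 ] -9.29384680087368 0.12699458711651562
0.01 tick ['66.2,13.1', '90.1,13.7']
0.02 tick ['65.3,12.0', '88.6,12.6']
0.03 tick ['64.5,10.8', '87.1,11.5']
tabtop ['100.4,-52.5', '115.9,-52.8', '134.3,-53.1']
front ['34.5,-135.1', '35.9,133.8']
```

View pics/w2z.png

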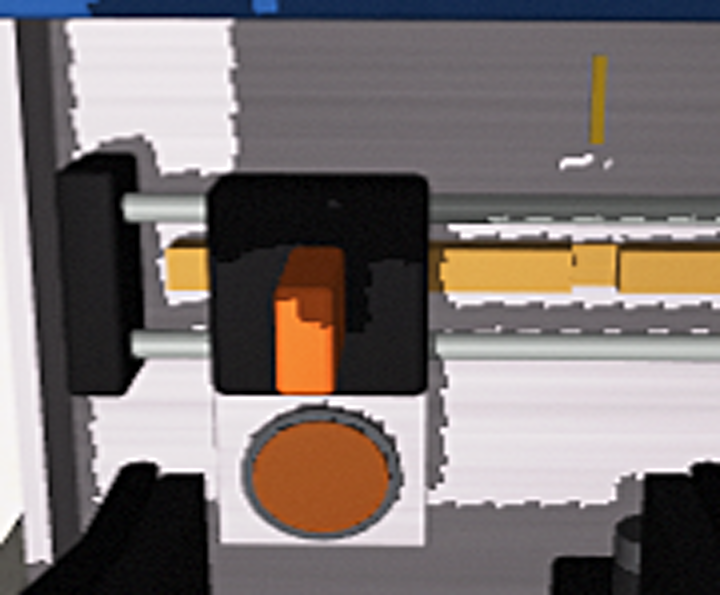

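```bash
python3 - <<'E'
from h import *
T=np.load("T2.npy"); 
hd=onz("wrist",[(282,87),(451,87)],.092,T)
yw=np.radians(-9.5); n=np.array([np.cos(yw),np.sin(yw)]); m=np.array([-n[1],n[0]]); h0=hd.mean(0)[:2]
P=onz("wrist",[(288.8,247),(296.3,247.3),(303.8,247),(296.3,232.3),(296.3,262.3)],.104,T)
print(P.round(4)); print([((p[:2]-h0)@n,(p[:2]-h0)@m) for p in P])
P2=onz("top",[(294,264)],.104); print(P2)
print("tab local from TCP",(P[1][:2]-T[:2,3])@n*1000,(P[1][:2]-T[:2,3])@m*1000)
for z in(.01,.015,.02):
  t=onz("wrist",[(370,178)],z,T)[0]; print("travel tab->tick",z,((t-P[1])[:2]@m)*1000)
im=cv2.imread("pics/t1.png")
cv2.imwrite("pics/t1z.png",cv2.resize(im[200:330,180:350],None,fx=4,fy=4,interpolation=cv2.INTER_CUBIC))
E
```

```text
[[0.5433 0.0522 0.104 ]
 [0.5445 0.058  0.104 ]
 [0.5453 0.064  0.104 ]
 [0.5324 0.0603 0.104 ]
 [0.5569 0.0557 0.104 ]]
[(np.float64(0.1216852707360827), np.float64(-0.060215496506816686)), (np.float64(0.121936205811907), np.float64(-0.05423486515774561)), (np.float64(0.12168788854655582), np.float64(-0.04824629371007193)), (np.float64(0.10958057847574722), np.float64(-0.053985967015686524)), (np.float64(0.13456040108148568), np.float64(-0.054492315499958234))]
[[0.5431022  0.05532339 0.104     ]]
tab local from TCP 16.444312205009528 -24.006780302927428
travel tab->tick 0.01 67.6205177042763
travel tab->tick 0.015 67.06580829062497
travel tab->tick 0.02 66.51109887697365
```

View pics/t1z.png

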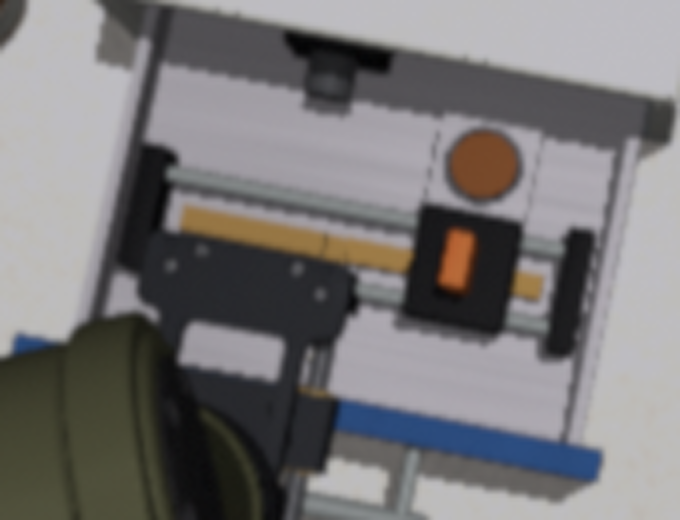

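Request:
carry_out(targets=[[[-10, 10, -6], [0, 0, 0]], [[-15, 30, -10], [0, 0, 0]], [[0, 40, 0], [0, 0, 0]], [[0, 40, 0], [0, 0, 0]], [[0, 30, 0], [0, 0, 0]], [[0, 16, 0], [0, 0, 0]], [[0, 9, 0], [0, 0, 0]], [[0, 0, 0], [0, 0, 0]], [[0, 0, 0], [0, 0, 0]]], jaw=0.5)

```text
time_s: 8.8
tool_pos: [0.5455, 0.0582, 0.0758]
tool_rot: [-90.1, -0.0, 80.5]
force: [0.7, -0.3, -0.1]
grip_width: 0.0435
```

```bash
python3 - <<'E'
from h import *
T=tool(); print(T[:3,3],env.get_obs()["tool_rot"]); np.save("T3.npy",T); save("wrist","pics/w3.png")
E
```

```text
[0.54550012 0.05822167 0.07579172] [-9.01236195e+01 -1.64757229e-02  8.05088508e+01]
```

View pics/w3.png

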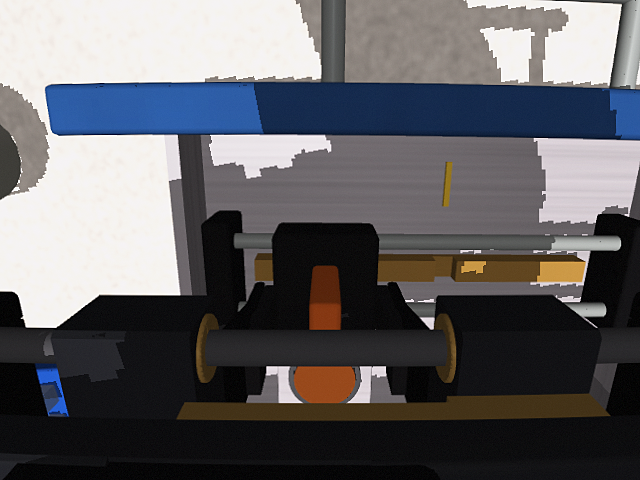

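```bash
python3 - <<'E'
from h import *
T=np.load("T3.npy")
P=onz("wrist",[(325,304)],.104,T)[0]; d=T[:3,:3].T@(P-T[:3,3]); print("front top edge in tool (mm)",d*1000)
P=onz("wrist",[(325,266)],.062,T)[0]; d=T[:3,:3].T@(P-T[:3,3]); print("front foot in tool (mm)",d*1000)
E
```

```text
front top edge in tool (mm) [ -0.92610778 -28.23708439  13.19646233]
front foot in tool (mm) [-0.9591415  13.7633951  13.01594041]
```

The tab is centred between the fingers (u≈325) and its front face is 13 mm ahead of the tool axis, so alignment is right. Lower slightly and close.

Request:
carry_out(targets=[[[-1, 4, 0], [0, 0, 0]], [[0, 0, 0], [0, 0, 0]]])

```text
time_s: 9.05
tool_pos: [0.5445, 0.0568, 0.0709]
tool_rot: [-90.0, 0.0, 80.5]
force: [-1.0, -0.4, -0.8]
grip_width: 0.0435
```

Request:
carry_out(targets=[[[0, 0, 0], [0, 0, 0]], [[0, 0, 0], [0, 0, 0]], [[0, 0, 0], [0, 0, 0]], [[0, 0, 0], [0, 0, 0]], [[0, 0, 0], [0, 0, 0]]], jaw=0, squeeze=35)

```text
time_s: 9.55
tool_pos: [0.5443, 0.0576, 0.0706]
tool_rot: [-90.0, -0.0, 80.5]
force: [-0.1, -0.4, -1.8]
grip_width: 0.0119
```

Request:
carry_out(targets=[[[3, 0, 0], [0, 0, 0]], [[7, 0, 0], [0, 0, 0]], [[10, 0, 0], [0, 0, 0]], [[10, 0, 0], [0, 0, 0]], [[10, 0, 0], [0, 0, 0]], [[7, 0, 0], [0, 0, 0]], [[3, 0, 0], [0, 0, 0]], [[0, 0, 0], [0, 0, 0]]])

```text
time_s: 10.35
tool_pos: [0.5528, 0.1051, 0.0705]
tool_rot: [-90.0, 0.1, 80.5]
force: [0.9, -3.3, 1.8]
grip_width: 0.0117
```

```bash
python3 - <<'E'
from h import *
from scipy.spatial.transform import Rotation as Ro
T0=np.load("T3.npy")
T=tool(); print(T[:3,3],env.get_obs()["force"]); np.save("T4.npy",T); save("wrist","pics/w4.png")
m=T[:2,0]
for z in(.01,.02):
  t=onz("wrist",[(447,185)],z,T0)[0]; print("w3: remaining now",((t-T[:3,3])[:2]@m)*1000)
E
```

```text
[0.5527629  0.10514339 0.07054309] [ 0.88124529 -3.28864687  1.81596812]
w3: remaining now 21.44778322423579
w3: remaining now 18.38523920183461
```

View pics/w4.png

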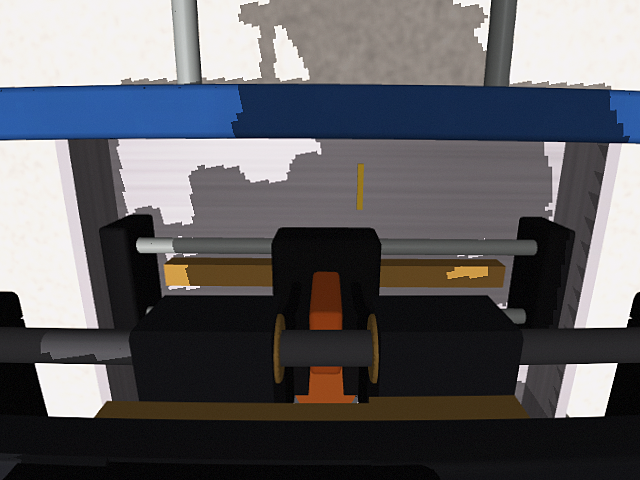

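```bash
python3 - <<'E'
from h import *
T=np.load("T4.npy"); m=T[:2,0]
for z in(.01,.015,.02):
  t=onz("wrist",[(361,178),(360,200)],z,T); print(z,[((a-T[:3,3])[:2]@m*1000).round(1) for a in t])
E
```

```text
0.01 [np.float64(18.9), np.float64(18.6)]
0.015 [np.float64(18.5), np.float64(18.2)]
0.02 [np.float64(18.0), np.float64(17.8)]
```

The slide moved with the grip; the tick is at (361,186), about 18.5 mm on. Approach to ~6 mm short, then feel in 1 mm steps.

Request:
carry_out(targets=[[[3, 0, 0], [0, 0, 0]], [[4, 0, 0], [0, 0, 0]], [[3, 0, 0], [0, 0, 0]], [[1, 0, 0], [0, 0, 0]], [[0, 0, 0], [0, 0, 0]], [[0, 0, 0], [0, 0, 0]]])

```text
time_s: 11.0
tool_pos: [0.5547, 0.116, 0.0705]
tool_rot: [-90.0, 0.1, 80.5]
force: [0.9, -5.3, 1.5]
grip_width: 0.0116
```

Request:
carry_out(targets=[[[1, 0, 0], [0, 0, 0]], [[0, 0, 0], [0, 0, 0]]])

```text
time_s: 11.2
tool_pos: [0.5549, 0.1177, 0.0705]
tool_rot: [-90.0, 0.0, 80.5]
force: [0.5, -4.0, 0.8]
grip_width: 0.0116
```

Request:
carry_out(targets=[[[1, 0, 0], [0, 0, 0]], [[0, 0, 0], [0, 0, 0]]])

```text
time_s: 11.4
tool_pos: [0.5552, 0.1198, 0.0706]
tool_rot: [-90.1, -0.1, 80.5]
force: [3.1, -2.6, -1.6]
grip_width: 0.0117
```

Request:
carry_out(targets=[[[1, 0, 0], [0, 0, 0]], [[0, 0, 0], [0, 0, 0]]])

```text
time_s: 11.6
tool_pos: [0.5554, 0.1215, 0.0706]
tool_rot: [-90.1, -0.1, 80.6]
force: [4.6, -0.1, -2.7]
grip_width: 0.0117
```

Request:
carry_out(targets=[[[1, 0, 0], [0, 0, 0]], [[0, 0, 0], [0, 0, 0]]])

```text
time_s: 11.8
tool_pos: [0.5555, 0.1217, 0.0706]
tool_rot: [-90.1, -0.1, 80.5]
force: [4.9, -1.4, -2.8]
grip_width: 0.0117
```

Request:
carry_out(targets=[[[1, 0, 0], [0, 0, 0]], [[0, 0, 0], [0, 0, 0]]])

```text
time_s: 12.0
tool_pos: [0.5555, 0.122, 0.0706]
tool_rot: [-90.0, 0.0, 80.5]
force: [3.5, -1.6, -3.1]
grip_width: 0.0117
```

```bash
python3 - <<'E'
from h import *
T=tool(); o=env.get_obs(); print(T[:3,3],o["force"],"along rail",T[:3,0]@np.array(o["force"]),"radial",-T[:3,2]@np.array(o["force"])); np.save("T5.npy",T); save("wrist","pics/w5.png")
E
```

```text
[0.555517   0.12201791 0.07056798] [ 3.52580463 -1.59905657 -3.0957653 ] along rail -0.9951365862815004 radial 3.7391349324847023
```

View pics/w5.png

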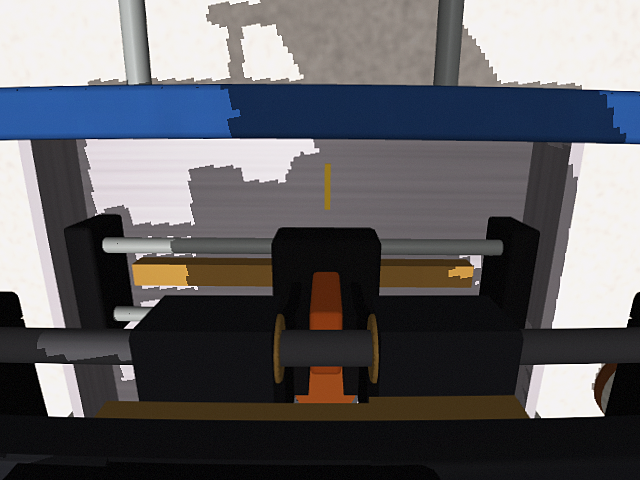

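Tick at u≈327, tab centre u≈326: practically in line. The slide jumped ahead 1.7–2.1 mm per 1 mm step and then stopped following, which fits the notch. One more small nudge to feel its far flank.

Request:
carry_out(targets=[[[1, 0, 0], [0, 0, 0]], [[0, 0, 0], [0, 0, 0]], [[0, 0, 0], [0, 0, 0]]])

```text
time_s: 12.35
tool_pos: [0.5556, 0.1228, 0.0706]
tool_rot: [-90.0, 0.0, 80.5]
force: [4.1, -1.4, -1.7]
grip_width: 0.012
```

```bash
python3 - <<'E'
from h import *
T=tool(); o=env.get_obs(); f=np.array(o["force"]); print(o["time_s"],T[:3,3],f,"along rail",T[:3,0]@f)
T5=np.load("T5.npy");m=T5[:2,0]
for z in(.01,.015,.02):
  t=onz("wrist",[(327.5,187)],z,T5)[0]; print(z,(t-T5[:3,3])[:2]@m*1000)
for v,z in((310,.104),):
  t=onz("wrist",[(326.5,v)],z,T5)[0]; print("tab",(t-T5[:3,3])[:2]@m*1000)
E
```

```text
12.35 [0.55561817 0.12275179 0.07057022] [ 4.0882595  -1.35042719 -1.74084637] along rail -0.6560229842076702
0.01 0.4018185804659158
0.015 0.37538633998738274
0.02 0.34895409950887796
tab -0.38750939806966844
```

Request:
carry_out(targets=[[[1, 0, 0], [0, 0, 0]], [[0, 0, 0], [0, 0, 0]], [[0, 0, 0], [0, 0, 0]]])

```text
time_s: 12.65
tool_pos: [0.5557, 0.1233, 0.0705]
tool_rot: [-90.0, 0.1, 80.5]
force: [3.9, -3.2, -1.9]
grip_width: 0.0118
```

```bash
python3 - <<'E'
from h import *
T=tool(); o=env.get_obs(); f=np.array(o["force"]); print(o["time_s"],T[:3,3],f,"along rail",T[:3,0]@f)
E
```

```text
12.65 [0.55571054 0.12333553 0.07054491] [ 3.85642243 -3.1882882  -1.8940164 ] along rail -2.5045934805397168
```

Request:
carry_out(targets=[[[1, 0, 0], [0, 0, 0]], [[0, 0, 0], [0, 0, 0]], [[0, 0, 0], [0, 0, 0]]])

```text
time_s: 12.95
tool_pos: [0.5558, 0.1236, 0.0705]
tool_rot: [-90.0, 0.1, 80.5]
force: [3.4, -4.5, -1.5]
grip_width: 0.0116
```

```bash
python3 - <<'E'
from h import *
T=tool(); o=env.get_obs(); f=np.array(o["force"]); print(o["time_s"],T[:3,3],f,"along rail",T[:3,0]@f); np.save("T6.npy",T); save("wrist","pics/w6.png")
im=cv2.imread("pics/w6.png"); cv2.imwrite("pics/w6z.png",cv2.resize(im[150:340,240:420],None,fx=4,fy=3,interpolation=cv2.INTER_CUBIC))
E
```

```text
12.95 [0.55575243 0.12359163 0.07052141] [ 3.37371609 -4.4562546  -1.49116268] along rail -3.832119923225179
```

View pics/w6z.png

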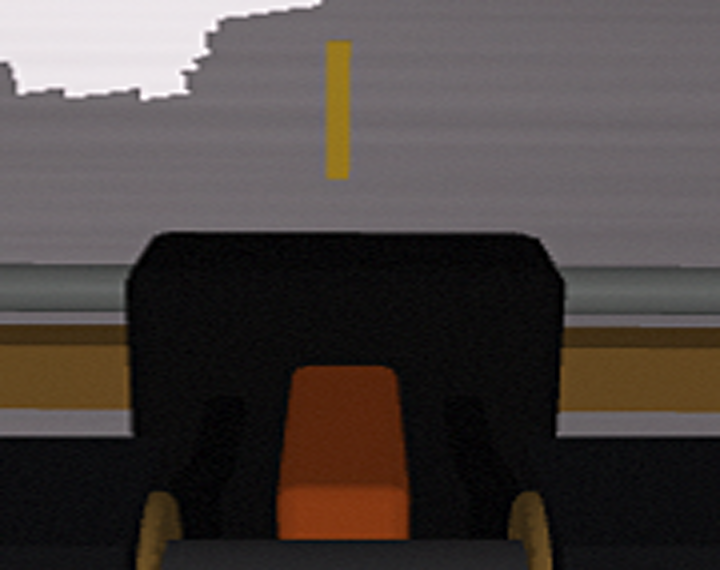

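Request:
carry_out(targets=[[[1, 0, 0], [0, 0, 0]], [[0, 0, 0], [0, 0, 0]], [[0, 0, 0], [0, 0, 0]]])

```text
time_s: 13.3
tool_pos: [0.5559, 0.1239, 0.0706]
tool_rot: [-90.0, 0.2, 80.4]
force: [3.4, -6.2, -0.3]
grip_width: 0.0114
```

```bash
python3 - <<'E'
from h import *
T=tool(); o=env.get_obs(); f=np.array(o["force"]); print(o["time_s"],T[:3,3],f,"along rail",T[:3,0]@f)
E
```

```text
13.3 [0.55586194 0.12390341 0.07057305] [ 3.38767163 -6.23958048 -0.2855125 ] along rail -5.589089168305242
```

Steady push now exceeds 5 N along the rail with the tab in line with the tick: that is the notch. Back off the push so it rests.

Request:
carry_out(targets=[[[-1, 0, 0], [0, 0, 0]], [[-1, 0, 0], [0, 0, 0]], [[0, 0, 0], [0, 0, 0]], [[0, 0, 0], [0, 0, 0]]])

```text
time_s: 13.7
tool_pos: [0.5558, 0.1238, 0.0706]
tool_rot: [-90.0, 0.0, 80.5]
force: [4.1, -2.5, -2.1]
grip_width: 0.0119
```

```bash
python3 - <<'E'
from h import *
T=tool(); o=env.get_obs(); f=np.array(o["force"]); print(o["time_s"],T[:3,3],f,"along rail",T[:3,0]@f)
E
```

```text
13.7 [0.5558446  0.12378648 0.07058789] [ 4.10402786 -2.53569146 -2.11310817] along rail -1.8225737907325732
```

Request:
carry_out(targets=[[[-1, 0, 0], [0, 0, 0]], [[0, 0, 0], [0, 0, 0]], [[0, 0, 0], [0, 0, 0]]])

```text
time_s: 14.0
tool_pos: [0.5557, 0.1236, 0.0706]
tool_rot: [-90.1, -0.0, 80.5]
force: [4.8, -1.0, -3.2]
grip_width: 0.0121
```

```bash
python3 - <<'E'
from h import *
T=tool(); o=env.get_obs(); f=np.array(o["force"]); print(o["time_s"],T[:3,3],f,"along rail",T[:3,0]@f); np.save("T7.npy",T); save("wrist","pics/w7.png"); save("top","pics/t7.png"); save("scene","pics/s7.png")
im=cv2.imread("pics/w7.png"); cv2.imwrite("pics/w7z.png",cv2.resize(im[150:340,240:420],None,fx=4,fy=3,interpolation=cv2.INTER_CUBIC))
E
```

```text
14.0 [0.55574287 0.12356257 0.07056389] [ 4.83939296 -0.96786362 -3.18615471] along rail -0.1600788147719282
```

View pics/w7z.png

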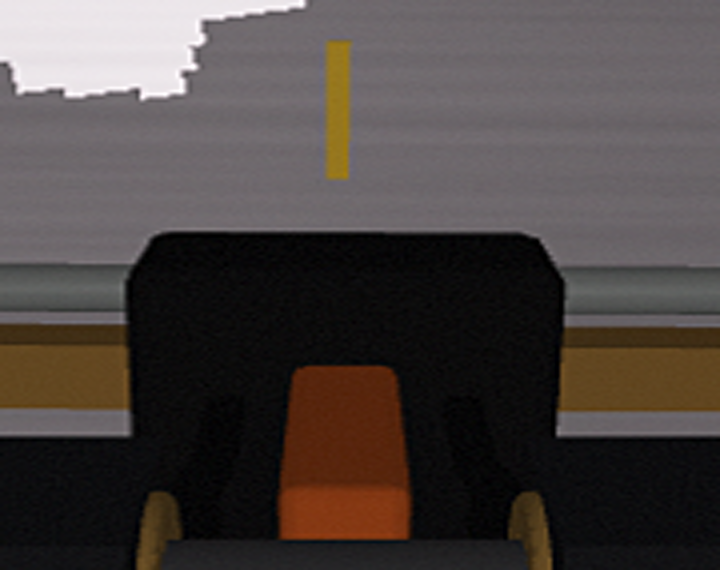

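View pics/t7.png

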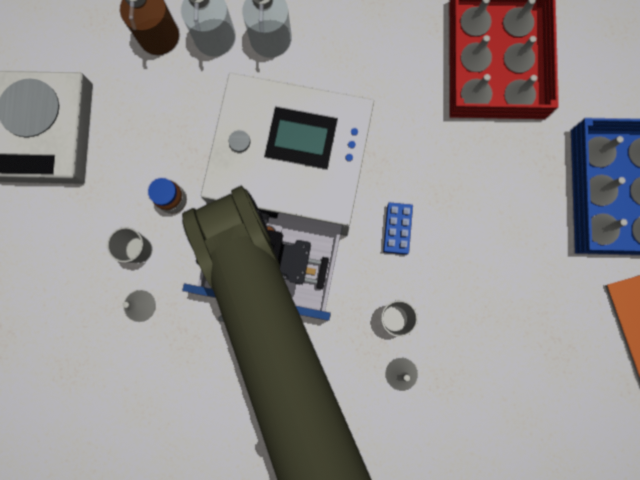

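View pics/s7.png

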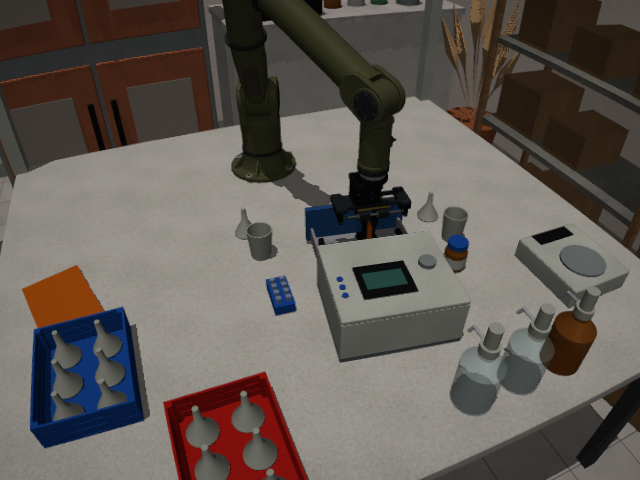

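Request:
carry_out(targets=[[[-1, 0, 0], [0, 0, 0]], [[0, 0, 0], [0, 0, 0]], [[0, 0, 0], [0, 0, 0]]])

```text
time_s: 14.45
tool_pos: [0.5557, 0.1232, 0.0706]
tool_rot: [-90.1, -0.1, 80.5]
force: [6.3, -0.4, -3.7]
grip_width: 0.0121
```

```bash
python3 - <<'E'
from h import *
T=tool(); o=env.get_obs(); f=np.array(o["force"]); print(o["time_s"],T[:3,3],f,"along rail",T[:3,0]@f)
E
```

```text
14.45 [0.55568018 0.12321012 0.07055319] [ 6.2861091  -0.38735387 -3.74042149] along rail 0.6446501531621068
```

Request:
carry_out(targets=[[[0, 0, 0], [0, 0, 0]], [[0, 0, 0], [0, 0, 0]], [[0, 0, 0], [0, 0, 0]], [[0, 0, 0], [0, 0, 0]], [[0, 0, 0], [0, 0, 0]]])

```text
time_s: 14.95
tool_pos: [0.5557, 0.1232, 0.0706]
tool_rot: [-90.1, -0.1, 80.5]
force: [6.0, 0.0, -4.6]
grip_width: 0.0119
```

```bash
python3 - <<'E'
from h import *
T=tool(); o=env.get_obs(); f=np.array(o["force"]); print(o["time_s"],T[:3,3],f,"along rail",T[:3,0]@f,o["grip_width"])
save("wrist","pics/w8.png"); im=cv2.imread("pics/w8.png")
m=cv2.inRange(cv2.cvtColor(im,cv2.COLOR_BGR2HSV)[160:212,300:350],(15,120,80),(35,255,255)); print("tick u",300+np.nonzero(m)[1].mean() if m.any() else None)
b=onz("wrist",[(100,88),(500,90)],.116,T); n=-T[:2,2]; print("drawer front along n",b[:,:2]@n)
print("initial front along n",np.array([[.6477,.2302],[.6164,.0432]])@n)
print(env.sign_off())
E
```

```text
14.95 [0.55571099 0.12323024 0.07056838] [ 5.95823531  0.03244593 -4.5742109 ] along rail 1.0029384799932797 0.011869260784695773
tick u 324.5090252707581
drawer front along n [0.44126395 0.44201521]
initial front along n [0.60107709 0.60092578]
the job is handed in; nothing more can be done
None
```

I pulled the drawer open by its handle, gripped the orange tab, and slid it about 66 mm along +y into the notch. I handed the job in at about 15 s, still holding the tab.

**Drawer:** I pulled until it stopped against about 10 N. The last wrist picture put the drawer front about 159.5 mm out from where it started. The arm still pulls on it with about 6 N in the opening direction.

**Notch:** Over three 1 mm steps the slide ran ahead of the command, drawn on. It then resisted with a steady 5.6 N just past the yellow tick. I eased back until only about 1 N was left along the rail.

**Grip:** The fingers are set to squeeze at 35 N on an 11.9 mm opening, and the position held steady over the last half second.

**Bystanders:** By eye, the last top and scene pictures show the labware and the check disc where they stood.

**Disagreement:** The wrist picture puts the tab roughly 0.5 mm past the tick, while the forces put the notch about 0.1 mm from where it rests. Both are well inside the 2 mm that matters. The ball's drop could not be measured directly, so the notch is judged from force and the tick only.

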